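# Raise the finishing booth's sash to its mark

### The job

Open the finishing booth for the next part: with the fingertips beneath the lip of its sliding window, gently push the window up until the lip is level with the tab of the height marker on the upright beside it. Then take the hand away, leaving the window standing there. Pinch nothing, and leave the marker and all the loose things where they are.

Things in the scene. Friction and masses are not known exactly. Their poses are not given: they have to be found in the camera images.
- booth: Bench-top finishing booth, fixed: two aluminium uprights 30 x 30 mm, 520 mm tall, centres 380 mm apart, header on top, clear side walls behind. Origin on the bench midway between the uprights, in the window's plane; x is level and points squarely through the window into the booth, y along the window to the upright with the marker, z up. Its 10 mm base plate starts 20 mm in front of that plane.
- sash (a joint): Height of the sliding window, m. It slides straight up and down, 0 at its lowest, where the underside of its lip is 140 mm above the bench, to 0.205 at its top stop. Counterweighted: it needs about 1 to 5 N to move either way and stays where it is left.
- lip_edge (a point): Middle of the lower front edge of the window's lip: a flat level steel flange along the bottom of the window, 300 mm wide, 8 mm thick, jutting 60 mm from the window's plane towards the robot (54 mm clear of the window's frame); free space beneath it. The clear window is 180 mm tall.
- lip_end (a point): On the lip at its end nearest the marker (booth y = +150 mm), half-way through the lip's 8 mm thickness and 30 mm behind its front edge. It moves with the window.
- mark (a joint): Height setting of the marker, m, on the scale of joint sash: lip and tab are level when both joints read the same. The marker is clamped tight and must stay put (45 mm or more above the lip at the start).
- mark_tab (a point): Half-way through the thickness of the marker's tab: a level steel tab 34 mm wide and 8 mm thick on a black clamp collar around the upright at booth y = +190 mm, its front about flush with the lip's front edge and 19 mm beyond the lip's end. The tab has the lip's thickness, so level means both faces flush.
- tub: Loose white open plastic tub, 64 mm across, 58 mm tall, in front of the booth towards one end of the lip. Origin under its centre.
- bracket: Loose white L-shaped printed bracket, 50 x 40 mm, 57 mm tall, in front of the booth towards the other end of the lip. Origin under its centre.
- scraper: Loose spatula 150 mm long lying on the bench in front of the booth, roughly along the window, under 30 mm tall. Origin under its centre.
- manifold: Loose black printed manifold, 60 x 105 x 90 mm, on the base plate inside the booth. Origin under its centre.
- puck: Loose grey plastic disc, 50 mm across, 30 mm tall, on the base plate inside the booth. Origin under its centre.
- bottle: Loose white bottle, 48 mm across, 120 mm tall, left of the booth. Origin under its centre.
- jar: Loose amber jar, 68 mm across, 70 mm tall, right of the booth. Origin under its centre.

How it is judged:
By the outcome, as a careful person would: the job done as asked, in the order asked, and still so for the second after the job is handed in, with the robot touching nothing.
It also fails if it takes over 38 s, if anything falls off the work surface, if the arm or the gripper's body presses on something with over 40 N, if the wrist force passes 120 N, or if a joint passes its speed limit or range.

### The arm

A 6-joint arm with a two-finger parallel gripper is mounted at the origin on the work surface. World frame = base frame: x ahead of the robot, y to its left, z up, the work surface at z = 0. Lengths are in mm, angles in rad, forces in N, time in s.
With the tool pointing down it reaches from about 350 to 775 mm from the base axis. Payload 5.5 kg.
Tool frame: the origin (TCP) lies midway between the tips of the shut fingers; the grasp point (between the pads) lies 19 mm behind it; z points along the fingers, y is the line along which they close (so a half turn about z gives the same grasp; the last joint's range is limited). The gripper opens to 85 mm and grips with 20 to 120 N. Pads are 22 mm wide; open, the fingers measure 114 mm over their backs; the gripper's body (76 mm by 85 mm) begins 54 mm behind the grasp point. The pads swing forward as they close: fully open they stand 13 mm farther back than shut.
Start: joints at [1.011, 0.313, 0.046, 1.304, 0, 1.431], TCP at [234.386, 525.105, 231.323] pointing down, gripper open.
Joint ranges: [-2.76, 2.76], [-0.86, 1.69], [-1.03, 1.26], [-2.2, 2.34], [-1.47, 1.5], [-3.14, 3.14]. Speed limits (rad/s): [2.57, 2.57, 3.14, 3.14, 3.14, 3.14].

### API

Orientations are given as [roll, pitch, yaw] about the fixed x, y, z axes, in that order (R = Rz(yaw) Ry(pitch) Rx(roll)).
In Python, from station import manip gives the robot as it stands. The module is installed in compiled form; this text tells all that it offers.
- The arm moves only by the tool carry_out, never from a script. Its argument "plan" is a list that holds one entry, the list of rows, each a list of 7 numbers: the shift along the tool's x, y, z each as a share of 40 mm, from -1 to 1, then the turn, a rotation vector about the tool's x, y, z each as a share of 8 degrees, from -1 to 1, then the opening, from 0 (shut) to 1 (fully open). A call has 1 to 8 rows; each row shifts and turns the commanded pose from where the row before left it, along the tool's axes as they then stand; what a row does not reach is not made up. A row lasts 1/10 s, in which the tool goes at most 50 mm and 8.59 degrees, less where a joint would pass 70% of its speed; a pose out of reach is approached as far as the arm can. A call with a number of a shift or a turn outside -1 to 1 is refused whole. A call with a gripper value outside its range is refused whole. The fingers move at their own pace and stop on an object; "force" is the grip in N (left out, the last holds). Time passes only in rows, so rows that do not move let the fingers close. It gives the time, the measured TCP pose, the force, the opening and the grip force at its end, in the units of the state.
- manip.sense(): the state, without advancing time (a new reading comes with each control period).
- manip.capture(name): name is "scene" or "top" or "wrist"; returns a dict with "color" (384x512x3 uint8, red, green, blue), "intrinsics" (3x3 intrinsics, pixels), "xyz" and "rotation" of the camera in the world. Camera axes: x right, y up, looking along -z (the intrinsics and any distortion apply to the point x, -y, -z); pixel columns grow to the right and rows downward; lengths in mm; the calibration is good to about 2 mm. A picture is of the moment at which its call begins. There is no depth.
- manip.finish_job(): hands the job in; it is judged then, once.
Trained networks look in a picture, given as the dict that the camera call returned (one of the last four; its "shot" number tells which), for a name from the list of things; names that differ only in an ending like _2 or _b are one class to them, and where a whole thing is asked for, a point or a joint stands for the part that bears it (a point fixed in the world has none). Each returns a list of dicts, best first, with "p" (0 to 1); they miss things now and then, are a little off and sometimes report something else, mostly with a low value. They report only what shows in the picture. A call takes as long as a camera call.
- manip.cut_out(target, picture): "pixels" (384x512 bool, what is visible of it) and "xy" ([column, row] in pixels, amid what is visible of it).
- manip.tip_of(target, picture): "xy" ([column, row] in pixels: a listed point, or the origin of a listed thing).
The state is a dict: "t": time; "joint_pos": joint angles; "dq": joint speeds; "joint_torque": joint torques, N m; "ee_pos": TCP position; "ee_rot": TCP orientation; "ft_force": force on the tool from outside, world axes, zero at the start; "ft_torque": the same for the moment, N m; "width": opening from 0.0 (shut) to 1.0 (fully open); "grip_force": force on a finger pad.
Only numpy, scipy, OpenCV 4.12 (cv2) and the standard library are available. Lean on these libraries where they do the work, as an engineer would, in place of code of your own. Each camera call takes 0.05 s, during which the arm holds its last target. There are 200 camera calls.

## Working session

There is one attempt and no reset: what is moved stays moved. The work goes in short steps, Python scripts to look and compute and a tool call to move; the robot and the scene stay as the last step left them, time stands still between calls to the robot, and variables do not carry over. Pictures are saved under pics/ and viewed, at most 10 in all, crops included, and the job is handed in when it is done.

Besides the shell and the picture viewer there is one more tool, called after "Call:" as name([rows], argument=value, ...), one row to a line, values as JSON. carry_out: Moves the arm, as the interface text tells. Shift numbers are shares of 40 mm and turn numbers shares of 8 degrees, none past 1 either way. Its arguments: {"type":"object","properties":{"plan":{"type":"array"},"force":{"type":"number"}},"required":["plan"]}

```bash
mkdir -p pics; cat > h.py <<'E'
import numpy as np, cv2
from station import manip
PTS=["booth","lip_edge","lip_end","mark_tab","tub","bracket","scraper"]
def ray(c,xy):
    K=np.array(c["intrinsics"]);d=np.linalg.inv(K)@[xy[0],xy[1],1]
    d=np.array(c["rotation"])@[d[0],-d[1],-d[2]];return np.array(c["xyz"]),d/np.linalg.norm(d)
def tri(rs):
    A=sum(np.eye(3)-np.outer(d,d) for o,d in rs);b=sum((np.eye(3)-np.outer(d,d))@o for o,d in rs)
    x=np.linalg.solve(A,b);return x,[np.linalg.norm(np.cross(x-o,d)) for o,d in rs]
def onz(r,z): o,d=r;return o+d*(z-o[2])/d[2]
E
python3 - <<'E'
from h import *
s=manip.sense();print(s["t"],s["ee_pos"],s["ee_rot"],s["ft_force"])
R={}
for n in ["scene","top"]:
    c=manip.capture(n);cv2.imwrite(f"pics/{n}0.png",c["color"][:,:,::-1]);print(n,np.round(c["xyz"]),np.round(c["rotation"],2).tolist(),np.round(c["intrinsics"]).tolist())
    for p in PTS:
        t=manip.tip_of(p,c)
        for q in t[:2]: print(p,np.round(q["xy"],1),round(q["p"],2),np.round(onz(ray(c,q["xy"]),0)))
        if t: R.setdefault(p,[]).append(ray(c,t[0]["xy"]))
for p in R:
    if len(R[p])>1: x,e=tri(R[p]);print(p,np.round(x,1),np.round(e,1))
print(manip.sense()["t"])
E
```

```text
0.0 [234.09271627 524.63478432 230.40039573] [-3.13978103e+00 -2.47986930e-04  2.72179434e+00] [-0.77843494 -0.26838018 -0.1889069 ]
scene [ 782.  695. 1426.] [0.51, -0.01, 2.91] [[427.0, 0.0, 246.0], [0.0, 427.0, 193.0], [0.0, 0.0, 1.0]]Traceback (most recent call last):
  File "<stdin>", line 8, in <module>
  File "h.py", line 10, in onz
    def onz(r,z): o,d=r;return o+d*(z-o[2])/d[2]
                                            ~^^^
IndexError: invalid index to scalar variable.
```

View pics/scene0.png

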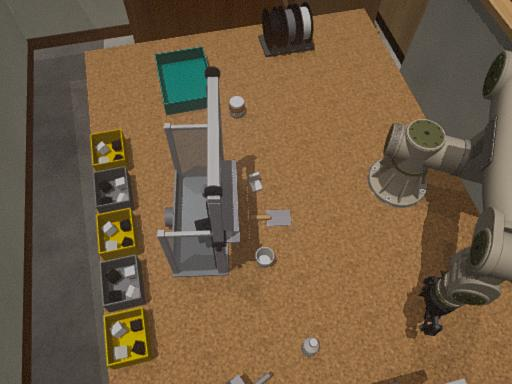

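```bash
sed -i 's/np.array(c\["rotation"\])@/Rot.from_euler("xyz",c["rotation"]).as_matrix()@/; 1a from scipy.spatial.transform import Rotation as Rot' h.py
cat > look.py <<'E'
from h import *
import sys
tag=sys.argv[1];cams=sys.argv[2].split(",")
s=manip.sense();print(s["t"],np.round(s["ee_pos"],1),np.round(s["ee_rot"],3),np.round(s["ft_force"],1))
R={}
for n in cams:
    c=manip.capture(n);cv2.imwrite(f"pics/{n}{tag}.png",c["color"][:,:,::-1]);print(n,np.round(c["xyz"]),np.round(c["rotation"],2).tolist(),np.round(c["intrinsics"]).tolist())
    for p in PTS:
        t=manip.tip_of(p,c)
        for q in t[:2]: print(p,np.round(q["xy"],1),round(q["p"],2),np.round(onz(ray(c,q["xy"]),0)))
        if t: R.setdefault(p,[]).append(ray(c,t[0]["xy"]))
for p in R:
    if len(R[p])>1: x,e=tri(R[p]);print(p,np.round(x,1),np.round(e,1))
print(manip.sense()["t"])
E
python3 look.py 0 scene,top
```

```text
0.1 [234.1 524.7 230.5] [-3.14  -0.     2.722] [ 0.5  0.2 -0.1]
scene [ 782.  695. 1426.] [0.51, -0.01, 2.91] [[427.0, 0.0, 246.0], [0.0, 427.0, 193.0], [0.0, 0.0, 1.0]]
booth [222.2 222.4] 0.93 [700.  17.   0.]
lip_edge [238.7 198. ] 0.83 [618. -69.   0.]
lip_end [228.3 238.1] 0.92 [692.  84.   0.]
mark_tab [230.8 237.9] 0.55 [683.  85.   0.]
tub [261.7 259.8] 0.7 [594. 192.   0.]
tub [221.4 220.9] 0.33 [702.  11.   0.]
bracket [254.4 185. ] 0.57 [ 546. -111.    0.]
scraper [268.3 218.8] 0.76 [531.  42.   0.]
scraper [263.  259.4] 0.58 [590. 191.   0.]
top [ 354.    4. 1276.] [0.21, -0.0, -1.66] [[364.0, 0.0, 251.0], [0.0, 364.0, 195.0], [0.0, 0.0, 1.0]]
booth [239.6 177. ] 0.67 [691.  12.   0.]
lip_edge [235.9 178.2] 0.73 [688.  26.   0.]
lip_edge [191.  164.1] 0.6 [754. 185.   0.]
lip_end [190.8 165.3] 0.72 [750. 186.   0.]
mark_tab [171.8 152.8] 0.5 [803. 252.   0.]
tub [191.8 208.6] 0.81 [590. 190.   0.]
bracket [276.1 216.5] 0.54 [ 536. -105.    0.]
scraper [233.8 224.7] 0.62 [520.  46.   0.]
booth [697.3  11.  -16.7] [2.4 2.4]
lip_edge [639.9  23.9 175.8] [2. 2.]
lip_end [699.7 159.4 171.5] [3.4 3.4]
mark_tab [704.1 200.5 274.4] [3. 3.]
tub [592.3 190.5  -5.7] [1.6 1.6]
bracket [ 541.2 -108.1   -1.2] [5.8 5.8]
scraper [525.3  43.5  -3.5] [5.8 5.8]
0.9
```

View pics/top0.png

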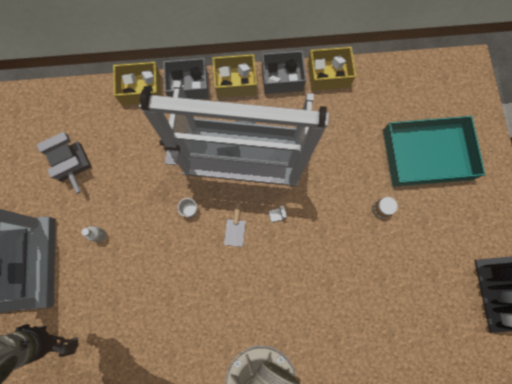

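```bash
cat > go.py <<'E'
from h import *
# rows to a target pose: N equal steps in the tool frame
def rows(p0,r0,p1,r1,N,w=0.0):
    A=Rot.from_euler("xyz",r0);B=Rot.from_euler("xyz",r1)
    rv=(A.inv()*B).as_rotvec();out=[]
    for i in range(N):
        C=A*Rot.from_rotvec(rv*i/N)
        t=C.inv().apply((np.array(p1)-p0)/N)/40
        out.append([*np.round(t,2),*np.round(np.degrees(rv)/N/8,2),w])
    return out
def booth(x,y,z,O=(698,11),yaw=-12.6):
    a=np.radians(yaw);return np.array([O[0]+x*np.cos(a)-y*np.sin(a),O[1]+x*np.sin(a)+y*np.cos(a),z])
def face(yaw=-12.6,tilt=0): # tool z along booth x, tool x down
    a=np.radians(yaw);t=np.radians(tilt)
    z=np.array([np.cos(a)*np.cos(t),np.sin(a)*np.cos(t),np.sin(t)]);y=np.array([-np.sin(a),np.cos(a),0])
    return Rot.from_matrix(np.column_stack([np.cross(y,z),y,z])).as_euler("xyz")
E
python3 - <<'E'
from go import *
s=manip.sense();c=manip.capture("wrist")
T=Rot.from_euler("xyz",s["ee_rot"])
print("cam in tool",T.inv().apply(c["xyz"]-np.array(s["ee_pos"])), "view", (T.inv()*Rot.from_euler("xyz",c["rotation"])).apply([[0,0,-1],[0,1,0]]),c["intrinsics"][0])
for r in rows(s["ee_pos"],s["ee_rot"],booth(-170,0,230),face(),16): print([float(v) for v in r])
E
```

```text
cam in tool [  66.49077783   -0.46544624 -142.33006115] view [[-2.64473347e-01 -4.61458545e-04  9.64392884e-01]
 [ 9.64392275e-01  1.09518047e-03  2.64473704e-01]] [268.51757622   0.         253.35178307]
[-0.73, -0.49, 0.0, -0.07, -0.7, -0.07, 0.0]
[-0.72, -0.5, 0.07, -0.07, -0.7, -0.07, 0.0]
[-0.71, -0.51, 0.13, -0.07, -0.7, -0.07, 0.0]
[-0.68, -0.51, 0.2, -0.07, -0.7, -0.07, 0.0]
[-0.66, -0.52, 0.26, -0.07, -0.7, -0.07, 0.0]
[-0.62, -0.53, 0.31, -0.07, -0.7, -0.07, 0.0]
[-0.59, -0.54, 0.37, -0.07, -0.7, -0.07, 0.0]
[-0.54, -0.55, 0.42, -0.07, -0.7, -0.07, 0.0]
[-0.49, -0.56, 0.46, -0.07, -0.7, -0.07, 0.0]
[-0.44, -0.57, 0.5, -0.07, -0.7, -0.07, 0.0]
[-0.38, -0.58, 0.54, -0.07, -0.7, -0.07, 0.0]
[-0.32, -0.59, 0.57, -0.07, -0.7, -0.07, 0.0]
[-0.26, -0.6, 0.59, -0.07, -0.7, -0.07, 0.0]
[-0.2, -0.6, 0.61, -0.07, -0.7, -0.07, 0.0]
[-0.13, -0.61, 0.62, -0.07, -0.7, -0.07, 0.0]
[-0.06, -0.62, 0.62, -0.07, -0.7, -0.07, 0.0]<sys>:0: UserWarning: Gimbal lock detected. Setting third angle to zero since it is not possible to uniquely determine all angles.
```

Call:
carry_out([
  [[-0.73,-0.49,0,-0.07,-0.7,-0.07,0],[-0.72,-0.5,0.07,-0.07,-0.7,-0.07,0],[-0.71,-0.51,0.13,-0.07,-0.7,-0.07,0],[-0.68,-0.51,0.2,-0.07,-0.7,-0.07,0],[-0.66,-0.52,0.26,-0.07,-0.7,-0.07,0],[-0.62,-0.53,0.31,-0.07,-0.7,-0.07,0],[-0.59,-0.54,0.37,-0.07,-0.7,-0.07,0],[-0.54,-0.55,0.42,-0.07,-0.7,-0.07,0]],
], force=20)

```text
t: 1.75
ee_pos: [384.1, 286.0, 231.2]
ee_rot: [3.082, 0.788, 2.78]
ft_force: [1.2, 0.4, -0.6]
width: -0.005
grip_force: 0.0
```

Call:
carry_out([
  [[-0.49,-0.56,0.46,-0.07,-0.7,-0.07,0],[-0.44,-0.57,0.5,-0.07,-0.7,-0.07,0],[-0.38,-0.58,0.54,-0.07,-0.7,-0.07,0],[-0.32,-0.59,0.57,-0.07,-0.7,-0.07,0],[-0.26,-0.6,0.59,-0.07,-0.7,-0.07,0],[-0.2,-0.6,0.61,-0.07,-0.7,-0.07,0],[-0.13,-0.61,0.62,-0.07,-0.7,-0.07,0],[-0.06,-0.62,0.62,-0.07,-0.7,-0.07,0]],
])

```text
t: 2.55
ee_pos: [581.5, 168.3, 325.5]
ee_rot: [-2.962, 1.38, 2.967]
ft_force: [-0.4, 1.5, -0.6]
width: 0.0
grip_force: 0.0
```

```bash
sed -i 's/^PTS=.*/PTS=["booth","lip_edge","lip_end","mark_tab"]/' h.py; python3 look.py 1 wrist,scene; python3 -c "
from h import *
print(np.round(manip.sense()['joint_pos'],3))"
```

```text
2.55 [581.5 168.3 325.5] [-2.962  1.38   2.967] [-0.4  1.5 -0.6]
wrist [438. 219. 286.] [-1.65, 0.03, 1.22] [[269.0, 0.0, 253.0], [0.0, 269.0, 191.0], [0.0, 0.0, 1.0]]
lip_edge [133.   37.9] 0.78 [ 934. -263.    0.]
lip_end [301.7  50.6] 0.97 [1100.   89.    0.]
mark_tab [332.5 160.9] 0.56 [7799. -280.    0.]
scene [ 782.  695. 1426.] [0.51, -0.01, 2.91] [[427.0, 0.0, 246.0], [0.0, 427.0, 193.0], [0.0, 0.0, 1.0]]
booth [218.8 222.9] 0.68 [713.  17.   0.]
lip_edge [236.  196.4] 0.89 [627. -78.   0.]
lip_edge [221.4 221.1] 0.65 [702.  12.   0.]
lip_end [229.4 238.2] 0.8 [688.  85.   0.]
mark_tab [228.4 239.7] 0.73 [693.  90.   0.]
lip_edge [645.8  14.4 166.7] [2.1 2.1]
lip_end [699.4 163.9 174.6] [3.8 3.8]
mark_tab [709.5 203.1 274.4] [3. 3.]
3.05
[ 0.532  0.03  -1.027 -0.758 -0.866  0.195]
```

View pics/wrist1.png

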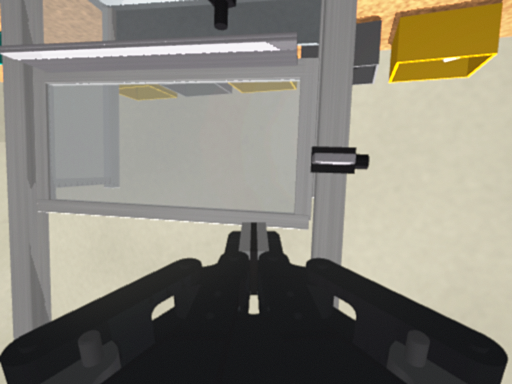

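```bash
python3 - <<'E' 2>/dev/null
from go import *
s=manip.sense()
import json
open("samples.txt","a").write(json.dumps([list(map(float,s[k])) for k in("joint_pos","ee_pos","ee_rot")])+"\n")
for r in rows(s["ee_pos"],s["ee_rot"],[600,60,290],face(-12.6,-25),4): print([float(v) for v in r])
E
```

```text
[0.16, -0.59, 0.39, -0.24, 0.43, -0.01, 0.0]
[0.14, -0.6, 0.38, -0.24, 0.43, -0.01, 0.0]
[0.12, -0.61, 0.37, -0.24, 0.43, -0.01, 0.0]
[0.1, -0.62, 0.35, -0.24, 0.43, -0.01, 0.0]
```

Call:
carry_out([
  [[0.16,-0.59,0.39,-0.24,0.43,0,0],[0.14,-0.6,0.38,-0.24,0.43,0,0]],
])

```text
t: 3.25
ee_pos: [592.3, 117.4, 308.1]
ee_rot: [-3.084, 1.249, 2.913]
ft_force: [0.8, 0.2, 0.7]
width: 0.001
grip_force: 0.0
```

```bash
cat > samp.py <<'E'
from h import *
import json
s=manip.sense();open("samples.txt","a").write(json.dumps([list(map(float,s[k])) for k in("joint_pos","ee_pos","ee_rot")])+"\n")
E
python3 samp.py
```

Call:
carry_out([
  [[0.12,-0.61,0.37,-0.24,0.43,0,0],[0.1,-0.62,0.35,-0.24,0.43,0,0]],
])

```text
t: 3.45
ee_pos: [601.9, 62.0, 291.7]
ee_rot: [3.123, 1.131, 2.902]
ft_force: [1.9, -1.3, -0.2]
width: 0.001
grip_force: 0.0
```

```bash
python3 samp.py; cat > kin.py <<'E'
from h import *
import json
from scipy.optimize import least_squares
S=[json.loads(l) for l in open("samples.txt")]
S=[[[1.011,.313,.046,1.304,0,1.431],[234.386,525.105,231.323],[3.14159,0,2.72179]]]+S
P=lambda a:Rot.from_euler("y",a).as_matrix()
Z=lambda a:Rot.from_euler("z",a).as_matrix()
def fk(q,p):
    # arm plane xz; link vectors in own frames: p=[d, r0,h, u1x,u1z, u2x,u2z, u3x, y5, L, yaw5 sign fixed]
    d,h,a,b,c,e,f,L,m=p
    R2=P(q[1]);R3=R2@P(-q[2]);R4=R3@P(q[3]);R5=R4@Z(q[4])
    v=np.array([0,0,h])+R2@[a,0,b]+R3@[c,0,e]+R4@[f,d,0]+R5@[L,m,0]
    return Z(q[0])@v, Z(q[0])@R5   # tool z = R5 x-axis
def fit():
    g=lambda p:np.concatenate([fk(s[0],p)[0]-s[1] for s in S]+[0.01*(p-p0)])
    p0=np.array([0,250,0,300,300,0,50,200,0.])
    return least_squares(g,p0)
if __name__=="__main__":
    for s in S: print(np.round(s[0],3),np.round(s[1],1),np.round(Rot.from_euler("xyz",s[2]).as_matrix()[:,2]-fk(s[0],np.zeros(9))[1][:,0],3))
    r=fit();print(np.round(r.x,1)); 
    for s in S: print(np.round(fk(s[0],r.x)[0]-s[1],1))
E
python3 kin.py
```

```text
[1.011 0.313 0.046 1.304 0.    1.431] [234.4 525.1 231.3] [ 0.  0. -0.]
[ 0.532  0.03  -1.027 -0.758 -0.866  0.195] [579.8 168.6 323.7] [0. 0. 0.]
[ 0.342 -0.105 -1.026 -0.531 -0.594  0.208] [592.3 117.4 308.1] [-0. -0.  0.]
[ 0.12  -0.19  -1.006 -0.353 -0.305  0.157] [601.9  62.  291.7] [ 0. -0.  0.]
[ 77.5 239.7   1.2 515.  410.6  52.  140.5 299.3   2.5]
[ 0.1 -0.1 -0. ]
[-0.  -0.2 -0.1]
[ 0.   0.1 -0.1]
[-0.   0.2  0.1]
```

```bash
cat > ik.py <<'E'
from kin import *
from go import booth
X=fit().x
lo=np.array([-2.76,-.86,-1.0,-2.2,-1.45]);hi=np.array([2.76,1.66,1.23,2.3,1.45])
def ik(p,z):
    best=None
    for q0 in ([.3,.5,-.8,-1,-.6],[-.3,.5,-.8,-1,.6],[0,1,0,-1,0],[0,-.3,-.9,0,0]):
        f=lambda q:np.concatenate([(fk(q,X)[0]-p)/100,fk(q,X)[1][:,0]-z])
        r=least_squares(f,q0,bounds=(lo,hi))
        if best is None or r.cost<best.cost: best=r
    return best.cost<1e-6,best.x
def zdir(yaw,tilt):
    a,t=np.radians([yaw-12.6,tilt]);return np.array([np.cos(a)*np.cos(t),np.sin(a)*np.cos(t),np.sin(t)])
if __name__=="__main__":
  for tilt in (-20,-10,0,15,30):
    for yaw in (-75,-60,-45,-30,0,30,45,60,75):
      for y in (-60,0,60):
        ok=""
        for x,z in ((-30,145),(-30,255),(-100,145),(-100,255)):
            ok+="01"[ik(booth(x,y,z),zdir(yaw,tilt))[0]]
        if "1" in ok and ok[:2]=="11": print(tilt,yaw,y,ok)
E
time python3 ik.py
```

```text
Traceback (most recent call last):
  File "ik.py", line 20, in <module>
    ok+="01"[ik(booth(x,y,z),zdir(yaw,tilt))[0]]
        ~~~~^^^^^^^^^^^^^^^^^^^^^^^^^^^^^^^^^^^^
TypeError: string indices must be integers, not 'numpy.bool'

real	0m0.802s
user	0m1.327s
sys	0m0.139s
```

```bash
sed -i 's/"01"\[ik(\(.*\))\[0\]\]/"01"[int(ik(\1)[0])]/' ik.py; time python3 ik.py
```

```text
-20 -75 -60 1111
-20 -75 0 1111
-20 -75 60 1111
-20 -60 -60 1111
-20 -60 0 1111
-20 -60 60 1111
-20 -45 -60 1111
-20 -45 0 1111
-20 -45 60 1111
-20 -30 -60 1101
-20 -30 0 1111
-20 -30 60 1111
-20 45 -60 1101
-20 45 0 1101
-20 45 60 1100
-20 60 -60 1111
-20 60 0 1111
-20 60 60 1111
-20 75 -60 1111
-20 75 0 1111
-20 75 60 1111
-10 -75 -60 1111
-10 -75 0 1111
-10 -60 -60 1111
-10 -60 0 1111
-10 -60 60 1111
-10 -45 -60 1111
-10 -45 0 1111
-10 -45 60 1111
-10 -30 0 1100
-10 -30 60 1111
-10 60 -60 1111
-10 60 0 1111
-10 60 60 1101
-10 75 -60 1111
-10 75 0 1111
-10 75 60 1111
0 -45 -60 1111
0 -45 0 1111
0 -45 60 1100
0 -30 0 1100
0 -30 60 1111
0 60 0 1100
0 60 60 1100
0 75 -60 1111
real	1m10.494s
user	1m11.089s
sys	0m0.080s
```

```bash
cat > ray.py <<'E'
from h import *
import json,sys
c=manip.capture("wrist");cv2.imwrite(f"pics/w{sys.argv[1]}.png",c["color"][:,:,::-1])
for p in ["lip_edge","lip_end","mark_tab","booth"]:
    t=manip.tip_of(p,c)
    if t:
        print(p,np.round(t[0]["xy"],1),round(t[0]["p"],2))
        o,d=ray(c,t[0]["xy"]);open(sys.argv[2],"a").write(json.dumps([p,list(o),list(d)])+"\n")
L=[json.loads(l) for l in open(sys.argv[2])]
for p in ["lip_edge","lip_end","mark_tab","booth"]:
    r=[(np.array(o),np.array(d)) for n,o,d in L if n==p]
    if len(r)>1: x,e=tri(r);print(p,np.round(x,1),np.round(e,1))
E
python3 ray.py 2 r0.txt; cat > scan.py <<'E'
from ik import *
for tilt in (-10,-6,-3):
    for yaw in (-40,-35,-30,-25):
      for y in (0,20,40):
        print(tilt,yaw,y,"".join("01"[int(ik(booth(x,y,z),zdir(yaw,tilt))[0])] for x,z in ((-35,148),(-35,255),(-90,148),(-90,255),(-60,200),(-110,200))))
E
python3 scan.py
```

```text
lip_edge [215.4  83.6] 0.7
lip_end [385.  105.3] 0.73
mark_tab [436.5 215.1] 0.6
-10 -40 0 111111
-10 -40 20 111111
-10 -40 40 111111
-10 -35 0 111111
-10 -35 20 111111
-10 -35 40 111111
-10 -30 0 110110
-10 -30 20 111110
-10 -30 40 111111
-10 -25 0 010000
-10 -25 20 110000
-10 -25 40 110110
-6 -40 0 111111
-6 -40 20 111111
-6 -40 40 111111
-6 -35 0 111110
-6 -35 20 111111
-6 -35 40 111111
-6 -30 0 110010
-6 -30 20 110110
-6 -30 40 111110
-6 -25 0 010000
-6 -25 20 110000
-6 -25 40 110010
-3 -40 0 111111
-3 -40 20 111111
-3 -40 40 111111
-3 -35 0 111110
-3 -35 20 111111
-3 -35 40 111111
-3 -30 0 110000
-3 -30 20 110010
-3 -30 40 111110
-3 -25 0 000000
-3 -25 20 110000
-3 -25 40 110000
```

View pics/w2.png

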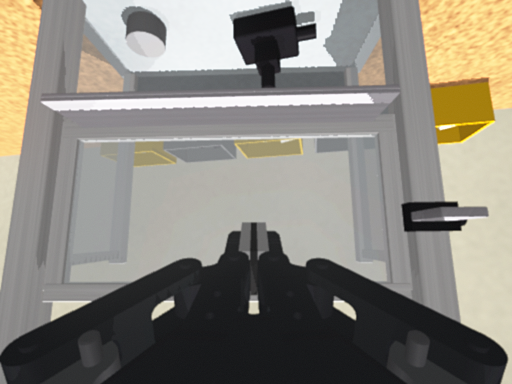

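```bash
cat > plan.py <<'E'
from go import *
import sys
x,y,z,yaw,tilt,N=map(float,sys.argv[1:7])
s=manip.sense()
for r in rows(s["ee_pos"],s["ee_rot"],booth(x,y,z),face(yaw-12.6,tilt),int(N)): print([float(v) for v in r])
E
python3 plan.py -110 20 215 -35 -6 7 2>/dev/null
```

```text
[0.26, -0.03, 0.1, 0.6, -0.33, 0.16, 0.0]
[0.26, -0.03, 0.09, 0.6, -0.33, 0.16, 0.0]
[0.26, -0.03, 0.08, 0.6, -0.33, 0.16, 0.0]
[0.27, -0.03, 0.07, 0.6, -0.33, 0.16, 0.0]
[0.27, -0.03, 0.06, 0.6, -0.33, 0.16, 0.0]
[0.27, -0.03, 0.05, 0.6, -0.33, 0.16, 0.0]
[0.27, -0.03, 0.04, 0.6, -0.33, 0.16, 0.0]
```

Call:
carry_out([
  [[0.26,-0.03,0.1,0.6,-0.33,0.16,0],[0.26,-0.03,0.09,0.6,-0.33,0.16,0],[0.26,-0.03,0.08,0.6,-0.33,0.16,0],[0.27,-0.03,0.07,0.6,-0.33,0.16,0],[0.27,-0.03,0.06,0.6,-0.33,0.16,0],[0.27,-0.03,0.05,0.6,-0.33,0.16,0],[0.27,-0.03,0.04,0.6,-0.33,0.16,0]],
])

```text
t: 4.4
ee_pos: [600.3, 62.0, 219.2]
ee_rot: [-3.078, 1.458, 2.37]
ft_force: [0.8, 0.8, 0.6]
width: 0.003
grip_force: 0.0
```

```bash
python3 ray.py 3 r0.txt; python3 plan.py -95 20 148 -35 -6 3 2>/dev/null;  python3 plan.py -37 20 148 -35 -6 3 2>/dev/null
```

```text
lip_edge [260.3 149.1] 0.96
lip_edge [640.1  22.6 167.8] [1.6 1.6]
[0.59, 0.01, 0.17, -0.01, -0.03, 0.02, 0.0]
[0.59, 0.01, 0.17, -0.01, -0.03, 0.02, 0.0]
[0.59, 0.0, 0.17, -0.01, -0.03, 0.02, 0.0]
[0.54, 0.29, 0.57, -0.01, -0.03, 0.02, 0.0]
[0.54, 0.28, 0.56, -0.01, -0.03, 0.02, 0.0]
[0.54, 0.28, 0.56, -0.01, -0.03, 0.02, 0.0]
```

View pics/w3.png

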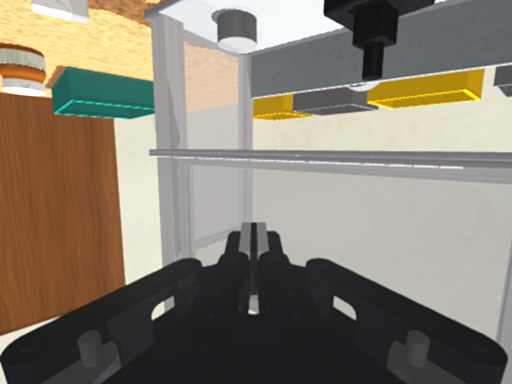

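Call:
carry_out([
  [[0.6,0,0.17,0,0,0,0],[0.6,0,0.17,0,0,0,0],[0.6,0,0.17,0,0,0,0]],
])

```text
t: 4.95
ee_pos: [609.3, 50.0, 149.4]
ee_rot: [-3.126, 1.457, 2.323]
ft_force: [1.1, -0.7, 0.0]
width: -0.001
grip_force: 0.0
```

```bash
python3 ray.py 4 r0.txt; python3 plan.py -37 20 147 -35 -6 4 2>/dev/null
```

```text
lip_edge [50.1 14.9] 0.61
lip_end [22.7 93.5] 0.48
booth [301.7  28.7] 0.92
lip_edge [554.   83.6 151.7] [71.1 27.4 85.3]
lip_end [543.7 139.4 163.8] [75.4 75.4]
[-0.02, 0.22, 0.29, -0.01, -0.02, 0.01, 0.0]
[-0.02, 0.22, 0.29, -0.01, -0.02, 0.01, 0.0]
[-0.02, 0.22, 0.29, -0.01, -0.02, 0.01, 0.0]
[-0.02, 0.22, 0.29, -0.01, -0.02, 0.01, 0.0]
```

View pics/w4.png

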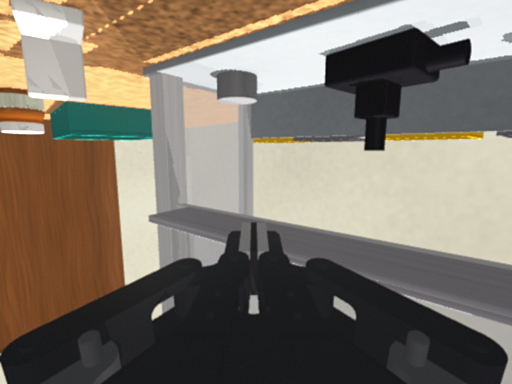

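Call:
carry_out([
  [[0.1,0.1,0.1,0,0,0,0],[-0.02,0.26,0.35,0,0,0,0],[-0.02,0.26,0.35,0,0,0,0],[-0.02,0.26,0.35,0,0,0,0]],
])

```text
t: 5.6
ee_pos: [667.6, 39.6, 140.8]
ee_rot: [-3.099, 1.457, 2.349]
ft_force: [0.7, -0.0, -0.1]
width: 0.001
grip_force: 0.0
```

```bash
sed -i '2i PTS=["lip_edge","lip_end","mark_tab"]' look.py; sed -i '1,2{h;}' look.py; sed -i 's/^PTS=.*//' look.py; python3 look.py 5 wrist,scene,top; python3 plan.py -37 20 157 -35 -6 4 2>/dev/null
```

```text
5.6 [667.6  39.6 140.8] [-3.099  1.457  2.349] [ 0.7 -0.  -0.1]
wrist [568. 149.  90.] [-1.72, 0.01, 0.73] [[269.0, 0.0, 253.0], [0.0, 269.0, 191.0], [0.0, 0.0, 1.0]]
booth [262.8   9.2] 0.62 [700.  11.   0.]
scene [ 782.  695. 1426.] [0.51, -0.01, 2.91] [[427.0, 0.0, 246.0], [0.0, 427.0, 193.0], [0.0, 0.0, 1.0]]
booth [222.7 222.8] 0.9 [699.  19.   0.]
lip_edge [236.5 200.2] 0.92 [628. -61.   0.]
lip_end [229.2 240.1] 0.7 [690.  92.   0.]
mark_tab [231.4 237.2] 0.56 [680.  83.   0.]
top [ 354.    4. 1276.] [0.21, -0.0, -1.66] [[364.0, 0.0, 251.0], [0.0, 364.0, 195.0], [0.0, 0.0, 1.0]]
booth [237.4 176.1] 0.71 [695.  20.   0.]
lip_edge [237.6 179.8] 0.76 [681.  20.   0.]
lip_end [192.  162.5] 0.72 [760. 181.   0.]
mark_tab [172.1 153.8] 0.54 [799. 251.   0.]
booth [695.9  19.    2.5] [2.7 3.3 1.8]
lip_edge [643.7  17.8 148.6] [0.8 0.8]
lip_end [703.9 159.8 165.8] [4. 4.]
mark_tab [701.5 199.3 274.8] [2.4 2.4]
6.35
[-0.11, -0.0, -0.0, -0.01, -0.02, 0.01, 0.0]
[-0.11, -0.0, -0.0, -0.01, -0.02, 0.01, 0.0]
[-0.11, -0.0, -0.0, -0.01, -0.02, 0.01, 0.0]
[-0.11, -0.0, -0.0, -0.01, -0.02, 0.01, 0.0]
```

View pics/wrist5.png

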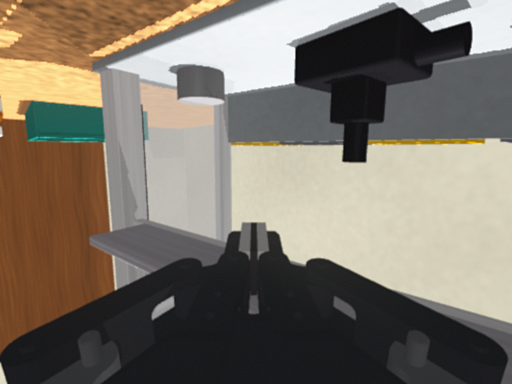

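Call:
carry_out([
  [[-0.1,0,-0.01,0,0,0,0],[-0.1,0,-0.01,0,0,0,0],[-0.1,0,-0.01,0,0,0,0]],
])

```text
t: 6.65
ee_pos: [665.8, 39.5, 152.0]
ee_rot: [-3.08, 1.456, 2.367]
ft_force: [-0.0, -0.0, -4.8]
width: -0.006
grip_force: 0.0
```

Call:
carry_out([
  [[-0.05,0,-0.005,0,0,0,0],[-0.05,0,-0.005,0,0,0,0]],
])

```text
t: 6.85
ee_pos: [665.6, 39.4, 155.3]
ee_rot: [-3.068, 1.455, 2.38]
ft_force: [-0.7, 0.1, -2.6]
width: -0.007
grip_force: 0.0
```

Call:
carry_out([
  [[-0.05,0,-0.005,0,0,0,0],[-0.05,0,-0.005,0,0,0,0]],
])

```text
t: 7.05
ee_pos: [665.7, 39.4, 159.3]
ee_rot: [-3.071, 1.455, 2.376]
ft_force: [-0.3, 0.8, -3.1]
width: -0.001
grip_force: 0.0
```

Call:
carry_out([
  [[-0.15,0,-0.016,0,0,0,0],[-0.22,0,-0.024,0,0,0,0],[-0.25,0,-0.027,0,0,0,0],[-0.25,0,-0.027,0,0,0,0],[-0.25,0,-0.027,0,0,0,0],[-0.22,0,-0.024,0,0,0,0],[-0.15,0,-0.016,0,0,0,0],[-0.08,0,-0.01,0,0,0,0]],
])

```text
t: 7.85
ee_pos: [666.7, 39.5, 224.0]
ee_rot: [-3.091, 1.457, 2.355]
ft_force: [-1.7, 0.0, -3.2]
width: -0.003
grip_force: 0.0
```

Call:
carry_out([
  [[-0.12,0,-0.012,0,0,0,0],[-0.08,0,-0.01,0,0,0,0]],
])

```text
t: 8.05
ee_pos: [666.6, 39.4, 230.9]
ee_rot: [-3.077, 1.456, 2.37]
ft_force: [-1.2, 0.8, -2.7]
width: 0.003
grip_force: 0.0
```

```bash
python3 look.py 6 wrist,scene,top; python3 -c "
from h import *
s=manip.sense();print(s['ee_pos'],s['ft_force'])"
```

```text
8.05 [666.6  39.4 230.9] [-3.077  1.456  2.37 ] [-1.2  0.8 -2.7]
wrist [566. 149. 181.] [-1.72, 0.01, 0.73] [[269.0, 0.0, 253.0], [0.0, 269.0, 191.0], [0.0, 0.0, 1.0]]
lip_edge [200.4 268.5] 0.73 [366. 490.  -0.]
scene [ 782.  695. 1426.] [0.51, -0.01, 2.91] [[427.0, 0.0, 246.0], [0.0, 427.0, 193.0], [0.0, 0.0, 1.0]]
booth [223.4 223.8] 0.61 [697.  24.   0.]
lip_edge [236.7 183.7] 0.92 [ 612. -132.    0.]
lip_end [229.7 228. ] 0.65 [678.  46.   0.]
mark_tab [230.8 237.7] 0.61 [682.  84.   0.]
top [ 354.    4. 1276.] [0.21, -0.0, -1.66] [[364.0, 0.0, 251.0], [0.0, 364.0, 195.0], [0.0, 0.0, 1.0]]
booth [240.3 177.9] 0.96 [687.  10.   0.]
lip_edge [234.  171.7] 0.85 [712.  31.   0.]
lip_end [184.5 157.9] 0.91 [780. 207.   0.]
mark_tab [170.5 155.4] 0.82 [794. 258.   0.]
lip_edge [642.2  20.  252.2] [2.9 5.3 5.5]
booth [695.2  10.  -29.9] [0.1 0.1]
lip_end [695.4 164.8 258.7] [2. 2.]
mark_tab [700.5 202.4 274. ] [1.3 1.3]
8.8
[666.70258218  39.48352241 230.72093879] [ 0.32726206  0.20212363 -0.02692528]
```

```bash
python3 - <<'E'
from ik import *
for y in (60,100):
  for yaw in (-30,-20,-10,0):
    for t in (-10,-15,-20): print(y,yaw,t,[ [int(r[0]),np.round(r[1],2).tolist()] for r in [ik(booth(-110,y,285),zdir(yaw,t))]])
E
python3 plan.py -110 20 225 -35 -6 4 2>/dev/null
```

```text
60 -30 -10 [[1, [0.49, 0.22, -0.86, -0.6, -1.19]]]
60 -30 -15 [[1, [0.47, 0.15, -0.78, -0.27, -1.13]]]
60 -30 -20 [[1, [0.46, 0.12, -0.7, -0.02, -1.07]]]
60 -20 -10 [[0, [0.44, 0.18, -1.0, -0.84, -0.99]]]
60 -20 -15 [[1, [0.42, 0.09, -0.94, -0.58, -0.94]]]
60 -20 -20 [[1, [0.41, 0.03, -0.87, -0.32, -0.89]]]
60 -10 -10 [[0, [0.39, 0.06, -1.0, -0.66, -0.82]]]
60 -10 -15 [[0, [0.36, 0.01, -1.0, -0.59, -0.74]]]
60 -10 -20 [[1, [0.33, -0.03, -0.99, -0.5, -0.67]]]
60 0 -10 [[0, [0.3, -0.06, -1.0, -0.5, -0.58]]]
60 0 -15 [[0, [0.26, -0.1, -1.0, -0.45, -0.51]]]
60 0 -20 [[0, [0.23, -0.12, -1.0, -0.42, -0.44]]]
100 -30 -10 [[1, [0.55, 0.26, -0.77, -0.46, -1.24]]]
100 -30 -15 [[1, [0.54, 0.2, -0.68, -0.13, -1.18]]]
100 -30 -20 [[1, [0.52, 0.18, -0.6, 0.11, -1.11]]]
100 -20 -10 [[1, [0.51, 0.22, -0.94, -0.8, -1.05]]]
100 -20 -15 [[1, [0.49, 0.14, -0.87, -0.5, -1.0]]]
100 -20 -20 [[1, [0.48, 0.09, -0.79, -0.24, -0.95]]]
100 -10 -10 [[0, [0.45, 0.14, -1.0, -0.8, -0.86]]]
100 -10 -15 [[1, [0.43, 0.08, -1.0, -0.71, -0.78]]]
100 -10 -20 [[1, [0.41, 0.02, -0.92, -0.46, -0.75]]]
100 0 -10 [[0, [0.38, 0.02, -1.0, -0.63, -0.65]]]
100 0 -15 [[0, [0.35, -0.02, -1.0, -0.57, -0.58]]]
100 0 -20 [[0, [0.32, -0.05, -1.0, -0.52, -0.51]]]
[0.08, -0.27, -0.36, -0.01, -0.02, 0.01, 0.0]
[0.08, -0.27, -0.36, -0.01, -0.02, 0.01, 0.0]
[0.08, -0.27, -0.36, -0.01, -0.02, 0.01, 0.0]
[0.08, -0.27, -0.37, -0.01, -0.02, 0.01, 0.0]
```

Call:
carry_out([
  [[0.1,0,0.01,0,0,0,0],[0.1,0,0.01,0,0,0,0]],
])

```text
t: 9.0
ee_pos: [666.5, 39.5, 222.6]
ee_rot: [-3.083, 1.456, 2.364]
ft_force: [-0.9, -0.3, -0.1]
width: 0.001
grip_force: 0.0
```

Call:
carry_out([
  [[0.05,-0.27,-0.36,0,0,0,0],[0.05,-0.27,-0.36,0,0,0,0],[0.04,-0.27,-0.36,0,0,0,0],[0.04,-0.27,-0.36,0,0,0,0]],
])

```text
t: 9.4
ee_pos: [593.9, 53.8, 222.2]
ee_rot: [-3.075, 1.456, 2.372]
ft_force: [0.5, 0.5, -0.6]
width: 0.002
grip_force: 0.0
```

```bash
python3 plan.py -115 90 285 -20 -17 4 2>/dev/null
```

```text
[-0.36, 0.34, -0.32, -0.47, 0.32, -0.08, 0.0]
[-0.35, 0.36, -0.31, -0.47, 0.32, -0.08, 0.0]
[-0.34, 0.38, -0.3, -0.47, 0.32, -0.08, 0.0]
[-0.33, 0.39, -0.29, -0.47, 0.32, -0.08, 0.0]
```

Call:
carry_out([
  [[-0.36,0.34,-0.32,-0.47,0.32,-0.08,0],[-0.35,0.36,-0.31,-0.47,0.32,-0.08,0],[-0.34,0.38,-0.3,-0.47,0.32,-0.08,0],[-0.33,0.39,-0.29,-0.47,0.32,-0.08,0],[0,0,0,0,0,0,0]],
])

```text
t: 9.9
ee_pos: [607.2, 124.8, 290.4]
ee_rot: [3.107, 1.279, 2.54]
ft_force: [-0.2, 0.1, 0.8]
width: 0.007
grip_force: 0.0
```

```bash
python3 look.py 7 wrist; python3 - <<'E'
import cv2
i=cv2.imread("pics/wrist7.png");i=cv2.rotate(i,cv2.ROTATE_180);h,w=i.shape[:2]
cv2.imwrite("pics/c7.png",cv2.resize(i[150:350,0:270],None,fx=2.96,fy=2.96,interpolation=cv2.INTER_NEAREST)[:600])
E
```

```text
9.9 [607.2 124.8 290.4] [3.107 1.279 2.54 ] [-0.2  0.1  0.8]
wrist [476. 208. 267.] [-1.55, -0.01, 1.0] [[269.0, 0.0, 253.0], [0.0, 269.0, 191.0], [0.0, 0.0, 1.0]]
lip_edge [175.3 175.9] 0.88 [ 2716. -2350.     0.]
lip_end [358.5 179.7] 0.69 [5095. -704.    0.]
mark_tab [411.4 207.9] 0.77 [-6249.   464.     0.]
10.15
```

View pics/c7.png

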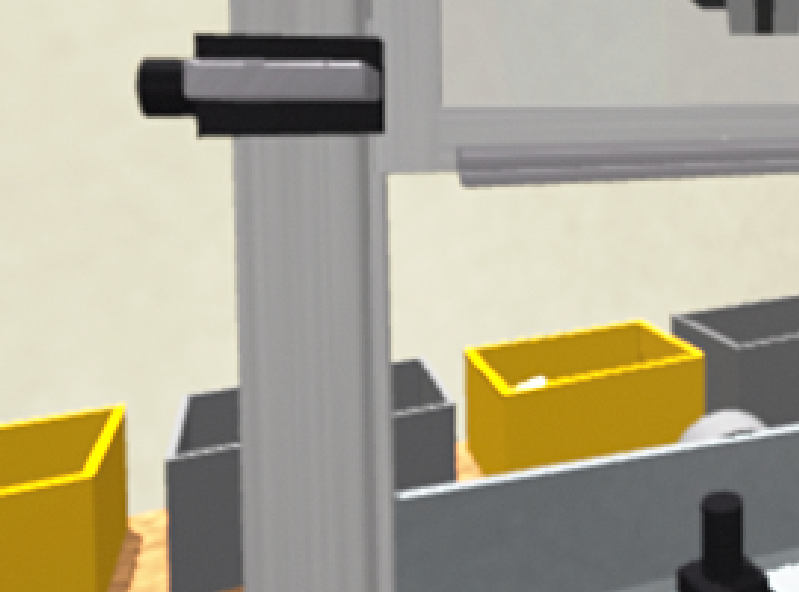

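```bash
cat > lev.py <<'E'
from go import *
def zat(c,col,row,bx=-60):
    o,d=ray(c,(col,row));n=booth(1,0,0)-booth(0,0,0);n[2]=0
    p=booth(bx,0,0);return o+d*(n@(p-o))/(n@d)
E
python3 - <<'E'
from lev import *
c=manip.capture("wrist")
for n,col,row in (("tabtop",280,61),("tabbot",280,98.5),("liptop",470,149),("lipbot",470,186)):
    print(n,np.round(zat(c,511-(col/2.96-.5),383-(150+row/2.96-.5)),1))
g=cv2.cvtColor(c["color"],cv2.COLOR_RGB2GRAY)
# column profiles in original image, averaged over columns
print("tab",[int(v) for v in g[180:226,400:430].mean(1)])
print("lip",g[170:195,345:353].mean(1).astype(int).tolist())
for p in ("lip_end","mark_tab"):
    q=manip.tip_of(p,c)[0]["xy"];print(p,np.round(zat(c,*q,-30),1),np.round(zat(c,*q,-60),1))
E
```

```text
tabtop [679.  201.1 269.7]
tabbot [679.  201.3 261.5]
liptop [670.6 163.3 249.7]
lipbot [670.6 163.4 240.9]
tab [158, 158, 158, 158, 158, 158, 158, 158, 158, 158, 158, 158, 158, 158, 158, 158, 158, 160, 158, 130, 67, 27, 24, 26, 26, 26, 26, 26, 26, 24, 31, 61, 88, 96, 105, 118, 125, 127, 127, 128, 128, 129, 129, 128, 135, 164]
lip [226, 226, 226, 226, 226, 226, 226, 226, 226, 226, 228, 226, 185, 134, 120, 126, 135, 147, 129, 120, 123, 128, 136, 151, 152]
lip_end [701.5 164.  252.8] [671.9 169.5 253.8]
mark_tab [709.5 199.9 273.9] [678.9 200.7 272.1]
```

```bash
python3 - <<'E' 2>/dev/null
from go import *
s=manip.sense();w=[594,54,221];r=[-3.083,1.456,2.364]
for a in rows(s["ee_pos"],s["ee_rot"],w,r,4): print([float(v) for v in a])
for a in rows(w,r,[666.5,39.5,222],r,4): print([float(v) for v in a])
E
```

```text
[0.32, -0.41, 0.27, 0.47, -0.32, 0.09, 0.0]
[0.33, -0.39, 0.28, 0.47, -0.32, 0.09, 0.0]
[0.34, -0.38, 0.29, 0.47, -0.32, 0.09, 0.0]
[0.35, -0.36, 0.3, 0.47, -0.32, 0.09, 0.0]
[-0.05, 0.28, 0.37, 0.0, 0.0, 0.0, 0.0]
[-0.05, 0.28, 0.37, 0.0, 0.0, 0.0, 0.0]
[-0.05, 0.28, 0.37, 0.0, 0.0, 0.0, 0.0]
[-0.05, 0.28, 0.37, 0.0, 0.0, 0.0, 0.0]
```

Call:
carry_out([
  [[0.32,-0.41,0.27,0.47,-0.32,0.09,0],[0.33,-0.39,0.28,0.47,-0.32,0.09,0],[0.34,-0.38,0.29,0.47,-0.32,0.09,0],[0.35,-0.36,0.3,0.47,-0.32,0.09,0],[0,0,0,0,0,0,0]],
])

```text
t: 10.8
ee_pos: [593.1, 53.2, 215.9]
ee_rot: [-3.035, 1.452, 2.409]
ft_force: [-0.5, -0.1, -1.3]
width: 0.001
grip_force: 0.0
```

Call:
carry_out([
  [[-0.05,0.28,0.37,0,0,0,0],[-0.05,0.28,0.37,0,0,0,0],[-0.05,0.28,0.37,0,0,0,0],[-0.05,0.28,0.37,0,0,0,0],[0,0,0,0,0,0,0]],
])

```text
t: 11.3
ee_pos: [670.8, 39.9, 228.1]
ee_rot: [3.089, 1.458, 2.251]
ft_force: [0.1, 0.2, 0.9]
width: 0.001
grip_force: 0.0
```

Call:
carry_out([
  [[-0.2,0,-0.02,0,0,0,0],[-0.1,0,-0.01,0,0,0,0],[-0.1,0,-0.01,0,0,0,0],[0,0,0,0,0,0,0]],
])

```text
t: 11.7
ee_pos: [666.9, 40.1, 241.0]
ee_rot: [-3.133, 1.456, 2.313]
ft_force: [-3.0, 0.6, -1.0]
width: 0.002
grip_force: 0.0
```

Call:
carry_out([
  [[-0.1,0,-0.01,0,0,0,0],[-0.07,0,-0.01,0,0,0,0],[-0.03,0,0,0,0,0,0],[0,0,0,0,0,0,0]],
])

```text
t: 12.1
ee_pos: [667.1, 40.1, 247.8]
ee_rot: [-3.118, 1.455, 2.328]
ft_force: [-6.7, 2.5, -2.2]
width: -0.001
grip_force: 0.0
```

Call:
carry_out([
  [[0.02,-0.1,-0.13,0,0,0,0],[0,0,0,0,0,0,0]],
])

```text
t: 12.3
ee_pos: [661.1, 41.5, 248.4]
ee_rot: [-3.138, 1.456, 2.308]
ft_force: [-0.2, 0.6, 0.4]
width: -0.002
grip_force: 0.0
```

Call:
carry_out([
  [[0.1,0,0.01,0,0,0,0],[0.1,0,0.01,0,0,0,0],[0.05,-0.27,-0.36,0,0,0,0],[0.05,-0.27,-0.36,0,0,0,0],[0.05,-0.27,-0.36,0,0,0,0],[0.04,-0.26,-0.36,0,0,0,0]],
])

```text
t: 12.9
ee_pos: [588.9, 55.9, 238.6]
ee_rot: [-3.121, 1.455, 2.325]
ft_force: [-0.6, -0.0, 0.1]
width: -0.0
grip_force: 0.0
```

```bash
python3 plan.py -105 90 285 -20 -17 4 2>/dev/null
```

```text
[-0.27, 0.4, -0.23, -0.47, 0.32, -0.09, 0.0]
[-0.26, 0.41, -0.21, -0.47, 0.32, -0.09, 0.0]
[-0.26, 0.42, -0.2, -0.47, 0.32, -0.09, 0.0]
[-0.25, 0.43, -0.18, -0.47, 0.32, -0.09, 0.0]
```

Call:
carry_out([
  [[-0.27,0.4,-0.23,-0.47,0.32,-0.09,0],[-0.26,0.41,-0.21,-0.47,0.32,-0.09,0],[-0.26,0.42,-0.2,-0.47,0.32,-0.09,0],[-0.25,0.43,-0.18,-0.47,0.32,-0.09,0],[0,0,0,0,0,0,0]],
])

```text
t: 13.4
ee_pos: [617.2, 123.1, 290.1]
ee_rot: [3.109, 1.279, 2.542]
ft_force: [0.8, 0.5, 1.3]
width: 0.005
grip_force: 0.0
```

```bash
python3 - <<'E'
from lev import *
c=manip.capture("wrist");cv2.imwrite("pics/w8.png",c["color"][:,:,::-1])
print(np.round(c["xyz"],1),np.round(manip.sense()["ee_pos"],1))
for p in ("lip_end","mark_tab"):
    q=manip.tip_of(p,c)[0]["xy"];print(p,np.round(q,1),np.round(zat(c,*q,-30),1),np.round(zat(c,*q,-60),1))
i=cv2.rotate(c["color"][:,:,::-1],cv2.ROTATE_180)
cv2.imwrite("pics/c8.png",cv2.resize(i[130:270,30:230],None,fx=4,fy=4,interpolation=cv2.INTER_NEAREST))
E
```

```text
[486.2 206.6 266.7] [616.6 122.2 288.1]
lip_end [357.6 201.1] [701.2 163.  270.5] [671.8 169.  270. ]
mark_tab [412.5 205.8] [709.2 198.7 274. ] [678.7 199.8 273. ]
```

View pics/c8.png

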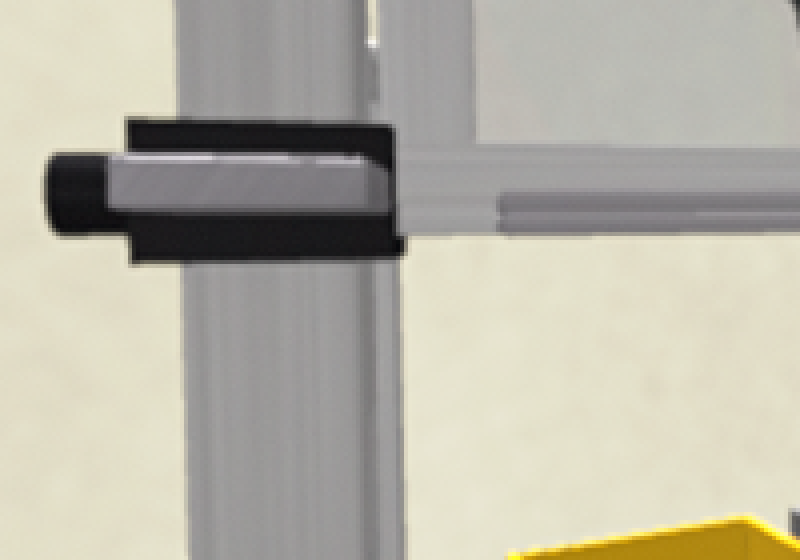

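```bash
python3 - <<'E'
from lev import *
c=manip.capture("wrist")
f=lambda col,row:(511-(30+col/4-.5),383-(130+row/4-.5))
for n,col,row in (("tabtop",250,155),("tabbot",250,211),("tabtopR",355,155),("tabbotR",355,211),("liptop",510,192),("lipbot",510,234)):
    print(n,np.round(zat(c,*f(col,row)),1))
g=cv2.rotate(cv2.cvtColor(c["color"],cv2.COLOR_RGB2GRAY),cv2.ROTATE_180)
for n,a,b in (("tabL",62,75),("tabR",100,115),("lip",156,166),("lip2",190,205)): print(n,[(150+130-120+i-10,int(v)) for i,v in enumerate(g[160:194,a:b].mean(1))])
E
```

```text
tabtop [679.  201.2 272.2]
tabbot [679.1 201.3 263.7]
tabtopR [675.9 187.1 272.5]
tabbotR [675.9 187.2 263.7]
liptop [670.9 164.7 266.9]
lipbot [670.9 164.8 259.9]
tabL [(150, 130), (151, 127), (152, 129), (153, 128), (154, 128), (155, 128), (156, 128), (157, 127), (158, 128), (159, 126), (160, 116), (161, 101), (162, 87), (163, 63), (164, 37), (165, 26), (166, 26), (167, 26), (168, 26), (169, 26), (170, 26), (171, 27), (172, 26), (173, 26), (174, 21), (175, 36), (176, 118), (177, 201), (178, 210), (179, 206), (180, 206), (181, 205), (182, 205), (183, 206)]
tabR [(150, 165), (151, 133), (152, 124), (153, 125), (154, 125), (155, 124), (156, 124), (157, 123), (158, 123), (159, 122), (160, 120), (161, 109), (162, 95), (163, 89), (164, 72), (165, 36), (166, 22), (167, 24), (168, 25), (169, 25), (170, 26), (171, 25), (172, 25), (173, 24), (174, 22), (175, 30), (176, 85), (177, 149), (178, 158), (179, 156), (180, 155), (181, 155), (182, 155), (183, 155)]
lip [(150, 159), (151, 163), (152, 164), (153, 160), (154, 160), (155, 161), (156, 163), (157, 161), (158, 151), (159, 134), (160, 126), (161, 123), (162, 119), (163, 121), (164, 135), (165, 134), (166, 128), (167, 124), (168, 119), (169, 107), (170, 109), (171, 166), (172, 220), (173, 225), (174, 223), (175, 223), (176, 223), (177, 224), (178, 224), (179, 224), (180, 224), (181, 224), (182, 224), (183, 223)]
lip2 [(150, 163), (151, 159), (152, 162), (153, 162), (154, 161), (155, 162), (156, 165), (157, 164), (158, 160), (159, 150), (160, 132), (161, 125), (162, 121), (163, 117), (164, 124), (165, 141), (166, 133), (167, 126), (168, 120), (169, 109), (170, 109), (171, 162), (172, 216), (173, 224), (174, 221), (175, 221), (176, 221), (177, 222), (178, 222), (179, 223), (180, 223), (181, 223), (182, 223), (183, 222)]
```

```bash
python3 - <<'E'
from lev import *
print(manip.sense()["ee_pos"],manip.sense()["dq"])
c=manip.capture("wrist")
print(manip.sense()["ee_pos"],c["xyz"],c["rotation"])
g0=cv2.cvtColor(c["color"],cv2.COLOR_RGB2GRAY)
g=cv2.rotate(g0,cv2.ROTATE_180)
cv2.imwrite("pics/c9.png",cv2.resize(cv2.rotate(c["color"][:,:,::-1],cv2.ROTATE_180)[120:260,30:230],None,fx=4,fy=4,interpolation=cv2.INTER_NEAREST))
for n,a,b in (("tabL",62,75),("tabR",100,115),("lip",158,166),("lip2",190,205)):
    m=511-(a+b-1)/2
    print(n,[(r,round(float(zat(c,m,383-r)[2]),1),int(g[r,a:b].mean())) for r in range(154,190)])
for p in ("lip_end","mark_tab"):
    q=manip.tip_of(p,c)[0]["xy"];print(p,np.round(q,1),np.round(zat(c,*q,-30),1))
E
```

```text
[615.87919376 121.37044668 283.78828022] [-0.00543742  0.01732865 -0.00094331  0.00476771  0.00675447 -0.00253524]
[615.95890882 121.31237388 283.3208884 ] [484.92492238 204.99443207 261.02048664] [-1.54274174e+00 -1.09118384e-04  9.98629563e-01]
tabL [(154, 279.4, 32), (155, 278.8, 96), (156, 278.2, 170), (157, 277.6, 170), (158, 277.1, 137), (159, 276.5, 127), (160, 275.9, 128), (161, 275.3, 128), (162, 274.7, 129), (163, 274.1, 128), (164, 273.5, 128), (165, 272.9, 128), (166, 272.3, 128), (167, 271.7, 127), (168, 271.1, 120), (169, 270.5, 104), (170, 269.9, 91), (171, 269.3, 75), (172, 268.7, 48), (173, 268.1, 28), (174, 267.5, 26), (175, 266.9, 26), (176, 266.3, 26), (177, 265.7, 27), (178, 265.1, 27), (179, 264.5, 27), (180, 263.9, 26), (181, 263.3, 26), (182, 262.7, 24), (183, 262.1, 26), (184, 261.5, 66), (185, 260.9, 146), (186, 260.3, 202), (187, 259.7, 208), (188, 259.1, 205), (189, 258.5, 205)]
tabR [(154, 280.2, 23), (155, 279.6, 24), (156, 279.0, 61), (157, 278.4, 140), (158, 277.8, 182), (159, 277.1, 144), (160, 276.5, 124), (161, 275.9, 125), (162, 275.3, 125), (163, 
[... 1256 characters left out ...]
, 188), (158, 279.6, 181), (159, 279.0, 163), (160, 278.3, 159), (161, 277.6, 162), (162, 276.9, 162), (163, 276.2, 161), (164, 275.5, 163), (165, 274.8, 165), (166, 274.1, 162), (167, 273.4, 154), (168, 272.7, 140), (169, 272.0, 129), (170, 271.3, 124), (171, 270.6, 120), (172, 269.9, 121), (173, 269.2, 134), (174, 268.5, 135), (175, 267.8, 129), (176, 267.2, 124), (177, 266.5, 118), (178, 265.8, 107), (179, 265.1, 111), (180, 264.4, 164), (181, 263.7, 217), (182, 263.0, 224), (183, 262.3, 221), (184, 261.6, 221), (185, 260.9, 221), (186, 260.2, 222), (187, 259.5, 222), (188, 258.8, 223), (189, 258.1, 223)]
lip_end [363.2 211.1] [701.6 164.6 270.8]
mark_tab [418.1 215.2] [709.5 199.9 273.1]
```

View pics/c9.png

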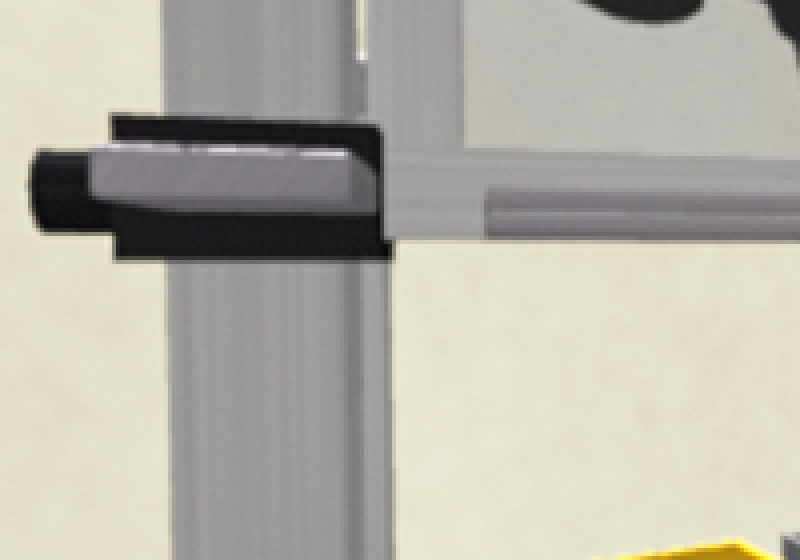

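```bash
python3 - <<'E' 2>/dev/null
from go import *
s=manip.sense();w=[590,55,240];r=[-3.12,1.455,2.325];print(s["t"])
for a in rows(s["ee_pos"],s["ee_rot"],w,r,4): print([float(v) for v in a])
for a in rows(w,r,[661,41,240],r,4): print([float(v) for v in a])
E
```

```text
13.75
[0.23, -0.44, 0.16, 0.47, -0.32, 0.09, 0.0]
[0.24, -0.43, 0.18, 0.47, -0.32, 0.09, 0.0]
[0.24, -0.42, 0.2, 0.47, -0.32, 0.09, 0.0]
[0.24, -0.41, 0.21, 0.47, -0.32, 0.09, 0.0]
[-0.04, 0.27, 0.36, 0.0, 0.0, 0.0, 0.0]
[-0.04, 0.27, 0.36, 0.0, 0.0, 0.0, 0.0]
[-0.04, 0.27, 0.36, 0.0, 0.0, 0.0, 0.0]
[-0.04, 0.27, 0.36, 0.0, 0.0, 0.0, 0.0]
```

Call:
carry_out([
  [[0.23,-0.44,0.16,0.47,-0.32,0.09,0],[0.24,-0.43,0.18,0.47,-0.32,0.09,0],[0.24,-0.42,0.2,0.47,-0.32,0.09,0],[0.24,-0.41,0.21,0.47,-0.32,0.09,0],[0,0,0,0,0,0,0]],
])

```text
t: 14.25
ee_pos: [589.6, 54.2, 236.8]
ee_rot: [-3.055, 1.453, 2.388]
ft_force: [0.2, 0.1, -0.5]
width: -0.002
grip_force: 0.0
```

Call:
carry_out([
  [[-0.04,0.27,0.36,0,0,0,0],[-0.04,0.27,0.36,0,0,0,0],[-0.04,0.27,0.36,0,0,0,0],[-0.04,0.27,0.36,0,0,0,0],[0,0,0,0,0,0,0]],
])

```text
t: 14.75
ee_pos: [664.6, 40.7, 244.0]
ee_rot: [3.112, 1.457, 2.274]
ft_force: [-0.3, 0.1, 1.1]
width: 0.003
grip_force: 0.0
```

Call:
carry_out([
  [[-0.08,0,-0.01,0,0,0,0],[0,0,0,0,0,0,0]],
])

```text
t: 14.95
ee_pos: [661.6, 41.2, 245.8]
ee_rot: [-3.135, 1.456, 2.311]
ft_force: [-0.3, -0.1, -0.2]
width: -0.0
grip_force: 0.0
```

Small upward steps now.

Call:
carry_out([
  [[-0.05,0,0,0,0,0,0],[-0.03,0,0,0,0,0,0],[0,0,0,0,0,0,0]],
])

```text
t: 15.25
ee_pos: [661.7, 41.3, 248.4]
ee_rot: [-3.129, 1.455, 2.318]
ft_force: [0.0, 0.4, -0.1]
width: -0.001
grip_force: 0.0
```

Call:
carry_out([
  [[-0.04,0,0,0,0,0,0],[-0.03,0,0,0,0,0,0],[0,0,0,0,0,0,0]],
])

```text
t: 15.55
ee_pos: [662.1, 40.9, 251.0]
ee_rot: [-3.128, 1.455, 2.318]
ft_force: [-0.2, -0.5, -0.4]
width: 0.0
grip_force: 0.0
```

Call:
carry_out([
  [[-0.03,0,0,0,0,0,0]],
])

```text
t: 15.65
ee_pos: [662.1, 40.7, 251.8]
ee_rot: [-3.123, 1.455, 2.323]
ft_force: [-0.7, -0.9, 0.2]
width: 0.001
grip_force: 0.0
```

Call:
carry_out([
  [[-0.04,0,0,0,0,0,0],[0,0,0,0,0,0,0]],
])

```text
t: 15.85
ee_pos: [662.1, 40.6, 253.1]
ee_rot: [-3.116, 1.455, 2.331]
ft_force: [1.1, 0.7, -1.8]
width: 0.005
grip_force: 1.1
```

Call:
carry_out([
  [[-0.03,0,0,0,0,0,0],[0,0,0,0,0,0,0]],
])

```text
t: 16.05
ee_pos: [662.2, 40.6, 254.4]
ee_rot: [-3.119, 1.455, 2.328]
ft_force: [-1.0, 1.1, -3.7]
width: 0.001
grip_force: 1.6
```

Call:
carry_out([
  [[-0.04,0,0,0,0,0,0],[-0.03,0,0,0,0,0,0],[0,0,0,0,0,0,0]],
])

```text
t: 16.35
ee_pos: [662.5, 40.3, 257.7]
ee_rot: [-3.126, 1.455, 2.32]
ft_force: [-2.1, 1.6, -2.7]
width: 0.0
grip_force: 1.5
```

Call:
carry_out([
  [[0.1,0,0.01,0,0,0,0],[0.1,0,0.01,0,0,0,0],[0.05,-0.27,-0.36,0,0,0,0],[0.05,-0.27,-0.36,0,0,0,0],[0.05,-0.27,-0.36,0,0,0,0],[0.04,-0.26,-0.36,0,0,0,0]],
])

```text
t: 16.95
ee_pos: [590.3, 54.9, 248.5]
ee_rot: [-3.124, 1.455, 2.321]
ft_force: [-0.4, -0.1, 0.2]
width: -0.001
grip_force: 0.0
```

```bash
python3 plan.py -105 90 290 -20 -17 4 2>/dev/null
```

```text
[-0.23, 0.39, -0.23, -0.47, 0.32, -0.09, 0.0]
[-0.23, 0.41, -0.22, -0.47, 0.32, -0.09, 0.0]
[-0.23, 0.42, -0.2, -0.47, 0.32, -0.09, 0.0]
[-0.22, 0.43, -0.18, -0.47, 0.32, -0.09, 0.0]
```

Call:
carry_out([
  [[-0.23,0.39,-0.23,-0.47,0.32,-0.09,0],[-0.23,0.41,-0.22,-0.47,0.32,-0.09,0],[-0.23,0.42,-0.2,-0.47,0.32,-0.09,0],[-0.22,0.43,-0.18,-0.47,0.32,-0.09,0],[0,0,0,0,0,0,0],[0,0,0,0,0,0,0]],
])

```text
t: 17.55
ee_pos: [616.3, 121.4, 290.8]
ee_rot: [3.128, 1.277, 2.558]
ft_force: [-0.7, -0.1, -0.7]
width: 0.001
grip_force: 0.0
```

```bash
cat > prof.py <<'E'
from lev import *
c=manip.capture("wrist");print(np.round(c["xyz"],1),np.round(c["rotation"],3),manip.sense()["t"])
g=cv2.cvtColor(c["color"],cv2.COLOR_RGB2GRAY)
P={p:manip.tip_of(p,c)[0]["xy"] for p in ("lip_end","mark_tab")}
for p in P: print(p,np.round(P[p],1),np.round(zat(c,*P[p],-30),1))
K=np.array(c["intrinsics"])
def pix(w):
    v=Rot.from_euler("xyz",c["rotation"]).inv().apply(w-np.array(c["xyz"]));u=K@[v[0],-v[1],-v[2]];return u[:2]/u[2]
for n,y in (("tab180",180),("tab190",190),("tab200",200),("lip145",145),("lip135",135),("lip100",100)):
    # brightness sampled on the booth x=-60 plane at height z, averaged over +-3 mm in y
    zs=np.arange(286,257,-0.5);v=[]
    for z in zs:
        q=np.array([pix(booth(-60,y+k,z)) for k in np.linspace(-3,3,7)],np.float32)
        v.append(int(cv2.remap(g,q[:,:1],q[:,1:],cv2.INTER_LINEAR).mean()))
    print(n," ".join(f"{z:g}:{a}" for z,a in zip(zs,v)))
E
python3 prof.py
```

```text
[485.5 205.1 267.7] [-1.545 -0.003  0.998] 17.6
lip_end [361.4 208.3] [701.3 163.4 276.1]
mark_tab [414.9 206.4] [709.1 198.  274.4]
tab180 286:152 285.5:153 285:154 284.5:144 284:108 283.5:57 283:24 282.5:22 282:24 281.5:25 281:25 280.5:25 280:22 279.5:28 279:63 278.5:118 278:164 277.5:170 277:142 276.5:129 276:125 275.5:126 275:126 274.5:125 274:125 273.5:124 273:124 272.5:123 272:123 271.5:121 271:115 270.5:103 270:84 269.5:56 269:33 268.5:25 268:24 267.5:25 267:25 266.5:25 266:25 265.5:25 265:25 264.5:25 264:23 263.5:23 263:33 262.5:64 262:109 261.5:150 261:155 260.5:154 260:154 259.5:153 259:153 258.5:153 258:153 257.5:153
tab190 286:163 285.5:164 285:163 284.5:152 284:114 283.5:61 283:31 282.5:22 282:25 281.5:26 281:26 280.5:25 280:22 279.5:28 279:59 278.5:129 278:188 277.5:166 277:139 276.5:127 276:127 275.5:127 275:128 274.5:127 274:127 273.5:127 273:127 272.5:127 272:126 271.5:124 271:117 270.5:104 270:84 269.5:54 269:32 268.5:25 268:25 267.5:26 267:26 266.5:26 266:26 265.5:26 265:26 264.5:26 264:25 263.5:22 263:29 262.5:71 262:124 261.5:160 261:166 260.5:164 260:162 259.5:1
[... 1444 characters left out ...]
266.5:222 266:222 265.5:222 265:222 264.5:222 264:223 263.5:223 263:223 262.5:223 262:222 261.5:223 261:223 260.5:223 260:223 259.5:223 259:223 258.5:223 258:223 257.5:223
lip100 286:188 285.5:184 285:174 284.5:161 284:159 283.5:159 283:160 282.5:159 282:159 281.5:160 281:163 280.5:164 280:163 279.5:161 279:157 278.5:151 278:143 277.5:132 277:126 276.5:122 276:120 275.5:120 275:124 274.5:132 274:134 273.5:132 273:128 272.5:124 272:119 271.5:113 271:109 270.5:135 270:173 269.5:216 269:222 268.5:223 268:221 267.5:221 267:221 266.5:221 266:221 265.5:221 265:221 264.5:221 264:221 263.5:221 263:222 262.5:222 262:222 261.5:222 261:222 260.5:221 260:221 259.5:221 259:221 258.5:221 258:220 257.5:220
```

Call:
carry_out([
  [[-0.42,0,-0.2,0,0,0,0],[-0.42,0,-0.2,0,0,0,0],[0,0,0,0,0,0,0],[0,0,0,0,0,0,0]],
])

```text
t: 18.1
ee_pos: [612.1, 124.2, 325.6]
ee_rot: [3.137, 1.275, 2.567]
ft_force: [-0.2, -0.5, -0.6]
width: -0.004
grip_force: 0.0
```

```bash
python3 prof.py | cut -c1-560; python3 look.py 9 scene,top | grep -E "^(lip_end|mark_tab).*\]$|^[0-9]"
```

```text
[481.2 207.8 302.8] [-1.543e+00 -1.000e-03  9.990e-01] 18.15
lip_end [359.5 164.7] [701.6 164.5 276.8]
mark_tab [414.2 159.6] [709.7 200.9 274.7]
tab180 286:25 285.5:25 285:25 284.5:25 284:23 283.5:23 283:28 282.5:51 282:92 281.5:127 281:152 280.5:170 280:202 279.5:227 279:245 278.5:248 278:247 277.5:240 277:207 276.5:159 276:129 275.5:124 275:124 274.5:124 274:124 273.5:123 273:122 272.5:121 272:121 271.5:120 271:120 270.5:116 270:101 269.5:70 269:37 268.5:33 268:69 267.5:116 267:149 266.5:156 266:155 265.5:154 265:153 264.5:153 264:154 263.5:153 263:154 262.5:153 262:154 261.5:154 261:154 260.5:154 260:154 259.5:154 259:154 258.5:154 258:154 257.5:154
tab190 286:26 285.5:25 285:25 284.5:25 284:24 283.5:21 283:29 282.5:72 282:142 281.5:216 281:246 280.5:249 280:248 279.5:247 279:246 278.5:247 278:247 277.5:238 277:206 276.5:155 276:128 275.5:125 275:126 274.5:127 274:126 273.5:125 273:124 272.5:123 272:123 271.5:123 271:122 270.5:119 270:104 269.5:74 269:38 268.5:31 268:66 267.5:115 267:152 266.5:161 266:160 265.5:159 265:159 264.5:158 264:158 263.5:158 263:158 262.5:158 262:158 261
[... 1806 characters left out ...]
141 277.5:131 277:125 276.5:121 276:119 275.5:122 275:131 274.5:141 274:138 273.5:132 273:124 272.5:120 272:124 271.5:140 271:172 270.5:200 270:218 269.5:221 269:221 268.5:220 268:220 267.5:220 267:220 266.5:221 266:221 265.5:221 265:221 264.5:221 264:221 263.5:220 263:220 262.5:220 262:220 261.5:220 261:220 260.5:220 260:220 259.5:220 259:220 258.5:220 258:220 257.5:221
18.25 [611.9 124.  324.7] [-3.141  1.274  2.572] [-0.3  0.   0.1]
lip_end [229.7 224.5] 0.67 [675.  32.   0.]
mark_tab [231.8 237.2] 0.54 [678.  83.   0.]
lip_end [185.6 154.4] 0.57 [793. 202.   0.]
mark_tab [171.1 155.1] 0.78 [795. 255.   0.]
lip_end [696.8 159.9 276.7] [1.1 1.1]
mark_tab [699.  201.2 276. ] [0.6 0.6]
18.75
```

Call:
carry_out([
  [[-0.7,0.2,-0.5,0,0,0,0],[-0.7,0.2,-0.5,0,0,0,0],[-0.4,0.2,-0.3,0,0,0,0],[0,0,0,0,0,0,0],[0,0,0,0,0,0,0]],
])

```text
t: 19.25
ee_pos: [600.8, 160.1, 410.8]
ee_rot: [3.132, 1.276, 2.563]
ft_force: [-1.1, -1.0, 0.1]
width: -0.001
grip_force: 0.0
```

```bash
python3 -c "
from h import *
print(manip.sense()['ft_force']);print(manip.finish_job())"
```

```text
[-1.13317377 -0.9512016   0.08872679]
the job is handed in; nothing more can be done
None
```

The window is up with its lip level with the marker tab to within about 1 mm by my camera measurements, the hand is clear, and the job was handed in at about 19 s; midway there was one brief sideways contact of about 7 N with the booth front, which I backed off.

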